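Fit the chopping blade on the food processor's keyed shaft and close the bowl

ROBOT

A 6-joint arm with a two-finger parallel gripper is mounted at the origin on a cart in front of the work surface, level with it; the furniture and walls round the work are solid. World frame = base frame: x ahead of the robot, y to its left, z up, the work surface at z = 0. Lengths are in m, angles in rad, forces in N, time in s.
With the tool pointing down it reaches from about 0.35 to 0.875 m from the base axis. Payload 15.5 kg.
Tool frame: the origin (TCP) lies on the centre line of the jaws, within the pads' length; the fingertips stand 14 mm ahead of it and the grasp point (between the pads) lies 5 mm behind it (arm.tips_ahead is the distance from the TCP to the fingertips, in m); z points along the fingers, y is the direction in which the jaws open and shut (so a half turn about z gives the same grasp; the last joint's range is limited). The gripper opens to 85 mm and grips with 20 to 120 N. Pads are 22 mm wide; open, the fingers measure 114 mm over their backs; the gripper's body (76 mm by 85 mm) begins 54 mm behind the grasp point. The pads swing forward as they close: fully open they stand 13 mm farther back than shut.
Start: joints at [1.187, 0.494, 1.345, -0, 1.302, -0.096], TCP at [0.178, 0.599, 0.245] pointing down, gripper open.
Joint ranges: [-2.91, 2.91], [-0.82, 2.16], [0.22, 2.67], [-1.22, 4.37], [0.12, 2.79], [-3.08, 3.08]. Speed limits (rad/s): [1.89, 1.89, 2.57, 3.01, 3.01, 3.01].

INTERFACE

Orientations are given as a unit quaternion [w, x, y, z].
In Python, from bench import arm gives the robot as it stands.
- The arm moves only by the tool move_arm, never from a script. Its argument "moves" is a list of rows, each a list of 2 entries, a list of its own where there are three numbers: the shift along the tool's x, y, z in m, then the turn about the tool's z in rad. A call has exactly 5 rows; each row shifts and turns the pose as measured when the row begins, along the tool's axes as they then stand; what a row does not reach is not made up. A row lasts 1/12 s, in which the tool goes at most 41.7 mm and 7.16 degrees, less where a joint would pass 70% of its speed; a pose out of reach is approached as far as the arm can. A call is refused whole if a number of a shift passes 0.0417 or a number of a turn 0.125, either way. A call with a gripper value outside its range is refused whole. "claw" is the opening, from 0 (shut) to 1 (fully open), set as the call begins (left out, the last holds). The fingers move at their own pace and stop on an object; "grip_force" is the grip in N (left out, the last holds). Time passes only in rows, so rows that do not move let the fingers close, or fill a call up. It gives the time, the measured TCP pose, the force and the opening at its end, in the units of the state.
- arm.read_state(): the state, without advancing time (a new reading comes with each control period).
- arm.capture(name): name is "side" or "top"; returns a dict with "img" (384x512x3 uint8, red, green, blue), "fx", "fy", "cx", "cy" (pixels), "D" ([k1, k2, p1, p2, k3] as OpenCV has them; the pictures are not rectified), "R" (3x3) and "t" (3): a world point X has camera coordinates R X + t. Camera axes: x right, y down, z forward; pixel columns grow to the right and rows downward; lengths in m; the calibration is good to about 2 mm. A picture is of the moment at which its call begins. There is no depth.
- arm.sign_off(): hands the job in, once; it reports no verdict.
The state is a dict: "clock": time; "qpos": joint angles; "qvel": joint speeds; "tau": joint torques, N m; "position": TCP position; "orientation": TCP orientation; "ft_force": force on the tool from outside, world axes, zero at the start; "wrist_torque": the same for the moment, N m; "grip_width": finger opening in m.
Only numpy, scipy, OpenCV 4.12 (cv2) and the standard library are available. Lean on these libraries where they do the work, as an engineer would, in place of code of your own. Each camera call takes 0.05 s, during which the arm holds its last target.

TASK

Make the food processor ready for use: set the chopping blade over the drive shaft in the bowl and turn it on the shaft, leaning on it only lightly (never with more than 40 N) until its tabs find the keyways and it drops fully home. Then put the lid on the bowl so that it sits level all round, and let go. Leave the garlic, lemon, spice jar and peeler where they are.

Things in the scene. Friction and masses are not known exactly. Their poses are not given: they have to be found in the camera images.
- processor: Compact food processor, fixed on the worktop: dark round motor base, 168 mm wide, 72 mm high, a dial on its front (-x side), a clear round bowl locked on it. Origin: middle of the base's underside, on the axis of bowl and shaft; z up. The bowl's handle stands out 117 mm from the axis on the +y side, 84 to 185 mm up.
- bowl_rim (a point): Middle of the open mouth of the processor's clear bowl, level with its rim, 190 mm above the processor's origin. The bowl is 148 mm wide outside and 140 mm inside, walls 4 mm; its inner floor lies 110 mm below this point.
- shaft_top (a point): Top of the upright metal drive shaft, on its axis, 129 mm above the processor's origin. Shaft 24 mm thick, bevelled 2.5 mm at the top, with three open-topped keyways 6.8 mm wide and 5 mm deep at 120 degrees down all its length. The motor has left it at any angle: this pose does NOT tell it. The gear holds it: it turns only under 0.2 N m or more, but a blade leant on hard drags it round.
- collar (a point): Middle of the 42 mm wide collar round the foot of the shaft, on which the blade's hub stands when home: 42 mm below shaft_top, 87 mm above the processor's origin.
- blade_mid (a point): Chopping blade (loose, about 0.13 kg), upright on its hub: on the axis, half-way up the 115 mm tall orange hub; z up. Fully home this point is 144.5 mm above the processor's origin. The hub's top 45 mm is a straight round grip 33 mm thick; lower down it widens to 39 mm. Two thin curved steel blades reach 61 mm from the axis, 6 and 34 mm above the underside.
- blade: Foot of the same blade: middle of the underside of its hub, 57.5 mm below blade_mid. Bore from below 26 mm wide, mouth flared to 31 mm, 50 mm deep. Three tabs at 120 degrees in it (one at +x), 5 mm wide, standing in 4.3 mm, 18 to 32 mm above this point. Out of line they ride on the shaft's end, this point 24 mm above the collar; within about 5 degrees of the keyways they slide down.
- lid_mid (a point): Lid of the bowl (loose, about 0.18 kg), right way up: on its axis, half-way up its 62 mm; z up. Smoke-grey cone 154 mm wide, dark round knob on top, 38 mm thick, from 1 to 31 mm above this point. A lip 136 mm wide, 8 mm high, goes into the bowl's mouth, the flange above it onto the rim: this point is then 213 mm above the processor's origin. It fits at any turn.
- garlic: Garlic bulb, 60 mm, on the worktop; origin under its middle. Leave it.
- lemon: Yellow lemon, 71 mm long, on the worktop; origin under its middle. Leave it.
- spice_jar: Spice jar with a black cap, 41 mm wide, 105 mm tall, upright; origin under its middle. Leave it.
- peeler: Green-handled peeler, 170 mm long, lying flat; origin under its middle. Leave it.

How it is judged:
On the way, in this order (a step that is already met when the one before it is completed fails the run):
1. the blade is fully home on the shaft, its hub standing on the collar (horizontal distance between blade_mid and shaft_top below 0.004 m and z of blade_mid in the frame of processor between 0.1415 and 0.1475 m and angle between blade_mid's own z axis and vertical below 0.05 rad), for 0.2 s.
2. the lid sits level on the bowl's rim (horizontal distance between lid_mid and processor below 0.005 m and z of lid_mid in the frame of processor between 0.21 and 0.2155 m and angle between lid_mid's own z axis and vertical below 0.03 rad), for 0.2 s.
At the end, for the whole second after the job is handed in: The blade's hub stands on the collar (mid-point 141.5 to 147.5 mm over the processor's origin), within 4 mm of the shaft's axis and 0.05 rad of upright; the lid is on (mid-point 210 to 215.5 mm up), within 5 mm of the axis and 0.03 rad of level (all of step 1 and all of step 2); the robot touches nothing.
It fails at once if the blade, not yet in the keyways, is pressed on the machine with more than 40 N (contact force between blade and processor above 40 N and z of blade_mid in the frame of processor above 0.1655 m).
It fails at once if the garlic is moved by more than 20 mm (distance of garlic from where it was at the start of the episode above 0.02 m).
It fails at once if the lemon is moved by more than 20 mm (distance of lemon from where it was at the start of the episode above 0.02 m).
It fails at once if the spice jar is moved by more than 20 mm (distance of spice_jar from where it was at the start of the episode above 0.02 m).
It fails at once if the peeler is moved by more than 20 mm (distance of peeler from where it was at the start of the episode above 0.02 m).
It also fails if it takes over 72 s, if anything falls off the work surface, if the arm or the gripper's body presses on something with over 40 N, if the wrist force passes 120 N, or if a joint passes its speed limit or range.

## Working session

There is one attempt and no reset: what is moved stays moved. The work goes in short steps, Python scripts to look and compute and a tool call to move; the robot and the scene stay as the last step left them, time stands still between calls to the robot, and variables do not carry over. Pictures are saved under pics/ and viewed, and the job is handed in when it is done.

Besides the shell and the picture viewer there is one more tool, called as name(argument=value, ...), one argument or row to a line, values as JSON. move_arm: Moves the arm, as the interface text tells. Its arguments: {"type":"object","properties":{"moves":{"type":"array"},"claw":{"type":"number"},"grip_force":{"type":"number"}},"required":["moves"]}

```bash
mkdir -p pics; ls; python3 - <<'E'
from bench import arm
import cv2
s=arm.read_state(); print(s, arm.tips_ahead)
for n in ("side","top"):
    c=arm.capture(n); cv2.imwrite(f"pics/{n}0.png",c["img"][:,:,::-1])
    print(n,{k:v for k,v in c.items() if k!="img"}, "campos",-c["R"].T@c["t"])
E
```

```text
pics
{'clock': 0.0, 'qpos': array([ 1.18648209e+00,  4.94173253e-01,  1.34611127e+00,  5.04038698e-05,
        1.30248265e+00, -9.55098128e-02]), 'qvel': array([-1.80265727e-05, -1.09212067e-03, -1.63689380e-04,  1.32532052e-03,
       -1.67960169e-03,  2.83632281e-04]), 'tau': array([-3.78096782e-03, -8.82147932e+01, -3.83864307e+01, -7.48382317e-04,
        1.04342069e-02,  2.93851019e-05]), 'position': array([0.17786932, 0.59881656, 0.24471314]), 'orientation': array([-1.63142886e-04,  1.43907488e-01,  9.89590971e-01, -5.64664696e-04]), 'ft_force': array([-0.3158324 ,  0.43640994,  0.16674688]), 'wrist_torque': array([-0.03778793, -0.03123356, -0.00942679]), 'grip_width': 0.08532139525268098} 0.014
side {'fx': 389.2995109235025, 'fy': 389.2995109235025, 'cx': 256.7723483334746, 'cy': 189.7877754060773, 'D': array([-0.09347262,  0.        ,  0.        ,  0.        ,  0.        ]), 'R': array([[-0.99973562,  0.01747404,  0.01494501],
       [-0.00188223,  0.5855954 , -0.81060131],
       [-0.02291621, -0.81041514, -0.58540768]]), 't': array([0.54919441, 0.15677109, 1.0596866 ])} campos [0.57362829 0.75738499 0.73921981]
top {'fx': 424.09956688740726, 'fy': 424.09956688740726, 'cx': 256.4043726744432, 'cy': 190.74988973529554, 'D': array([-0.09398946,  0.        ,  0.        ,  0.        ,  0.        ]), 'R': array([[ 0.0269874 , -0.99952478,  0.01489591],
       [-0.99375504, -0.02843963, -0.10789856],
       [ 0.10827092, -0.01189098, -0.99405031]]), 't': array([-0.08133636,  0.54753637,  1.3389844 ])} campos [ 0.40133902 -0.04980414  1.39130782]
```

View pics/side0.png

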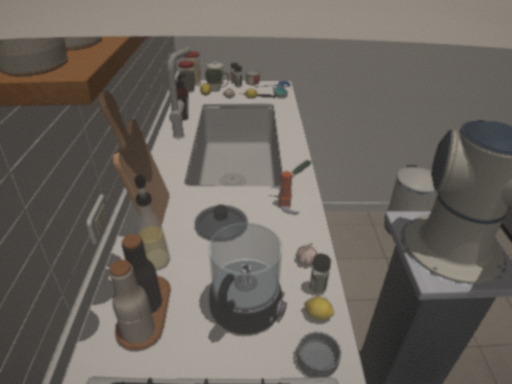

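View pics/top0.png

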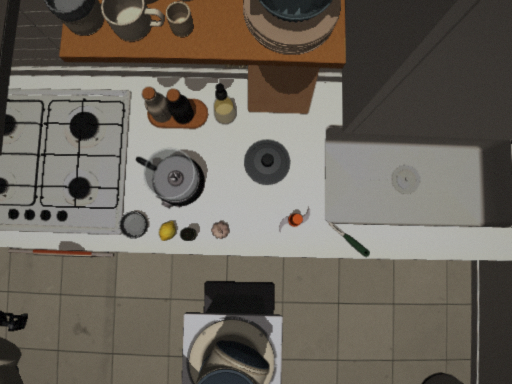

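```bash
python3 - <<'E'
import cv2
a=cv2.imread("pics/side0.png");b=cv2.imread("pics/top0.png")
cv2.imwrite("pics/s1.png",cv2.resize(a[150:350,150:350],None,fx=3,fy=3,interpolation=cv2.INTER_CUBIC))
cv2.imwrite("pics/t1.png",cv2.resize(b[130:260,110:320],None,fx=3.8,fy=3.8,interpolation=cv2.INTER_CUBIC))
E
```

```text
(no output)
```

View pics/s1.png

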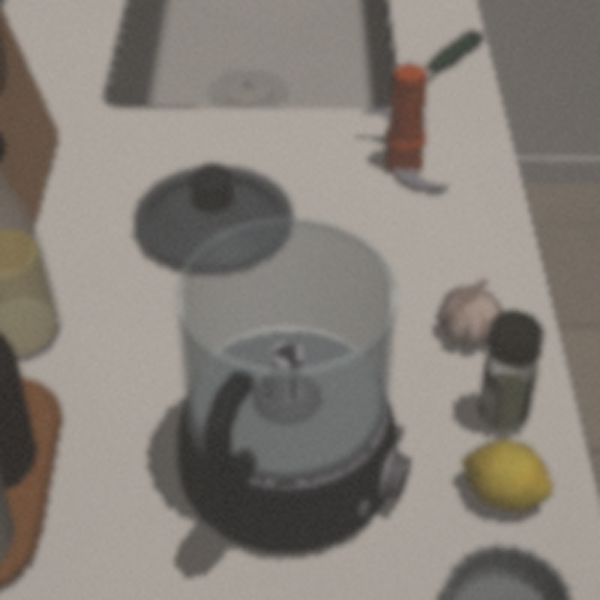

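View pics/t1.png

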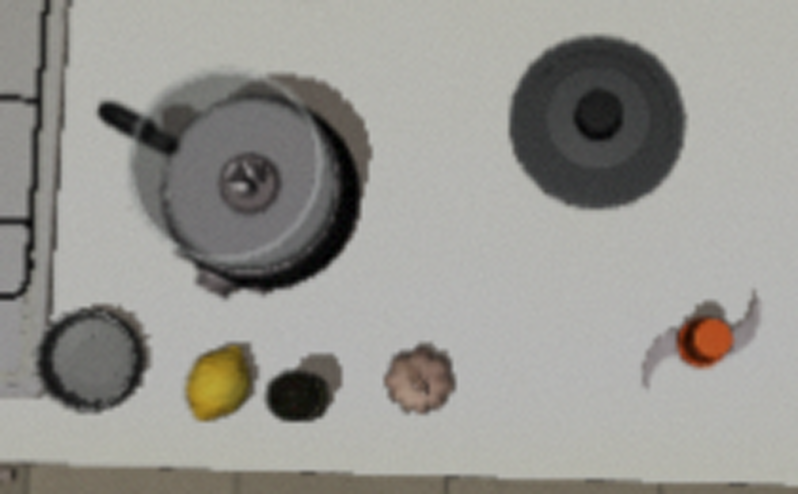

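```bash
cat > h.py <<'E'
import numpy as np, cv2
from bench import arm
def K(c): return np.array([[c["fx"],0,c["cx"]],[0,c["fy"],c["cy"]],[0,0,1.]])
def proj(c,P):
    P=np.asarray(P,float).reshape(-1,1,3)
    return cv2.projectPoints(P,cv2.Rodrigues(c["R"])[0],c["t"],K(c),c["D"])[0].reshape(-1,2)
def ray(c,uv):
    n=cv2.undistortPoints(np.array(uv,float).reshape(-1,1,2),K(c),c["D"]).reshape(-1,2)
    d=np.c_[n,np.ones(len(n))]@c["R"]; return -c["R"].T@c["t"],d
def at_z(c,uv,z):
    o,d=ray(c,uv); return o+d*((z-o[2])/d[:,2:3])
def circ(x,y,z,r,n=120):
    a=np.linspace(0,2*np.pi,n); return np.c_[x+r*np.cos(a),y+r*np.sin(a),0*a+z]
def overlay(c,circles,box,f,name):
    u0,v0,u1,v1=box
    im=cv2.resize(c["img"][v0:v1,u0:u1,::-1],None,fx=f,fy=f,interpolation=cv2.INTER_CUBIC)
    for (x,y,z,r),col in circles:
        p=((proj(c,circ(x,y,z,r))-[u0,v0]+.5)*f-.5)
        cv2.polylines(im,[np.round(p*16).astype(np.int32)],True,col,1,cv2.LINE_AA,4)
    cv2.imwrite("pics/"+name,im)
E
python3 - <<'E'
from h import *
T=arm.capture("top");S=arm.capture("side")
def cent(c,lo,hi,box):
    u0,v0,u1,v1=box; h=cv2.cvtColor(c["img"][v0:v1,u0:u1],cv2.COLOR_RGB2HSV); m=cv2.inRange(h,lo,hi); return m,h
# lid: circle r77 ; guesses
print("lid knob top", at_z(T,[(110+598/3.8,130+115/3.8)],0.062))
print("lid S knob", at_z(S,[(150+212/3,150+168/3)],0.062))
print("shaft T", at_z(T,[(110+250/3.8,130+178/3.8)],0.129), "S", at_z(S,[(150+290/3,150+350/3)],0.129))
print("rim T", at_z(T,[(170.1,173.8)],0.19), "S", at_z(S,[(150+287/3,150+293/3)],0.19))
print("hub T", at_z(T,[(110+711/3.8,130+337/3.8)],0.115),"S",at_z(S,[(150+409/3,150+72/3)],0.115))
E
```

```text
lid knob top [[ 0.64463553 -0.09793878  0.062     ]]
lid S knob [[ 0.64981562 -0.10212096  0.062     ]]
shaft T [[0.57394384 0.17856717 0.129     ]] S [[0.57588432 0.18941331 0.129     ]]
rim T [[0.57393794 0.18432657 0.19      ]] S [[0.57781355 0.19491025 0.19      ]]
hub T [[ 0.45920238 -0.18999746  0.115     ]] S [[ 0.46176847 -0.18549791  0.115     ]]
```

```bash
cat > ov.py <<'E'
from h import *
import sys
def go(P,L,B,tag):
    T=arm.capture("top");S=arm.capture("side")
    G=(0,255,0);Rr=(0,0,255);Y=(0,255,255)
    cs=[((*P,.19,.074),G),((*P,.19,.070),G),((*P,.072,.084),Rr),((*P,.0,.084),Rr),((*P,.129,.012),Y),((*P,.087,.021),Y),
        ((*L,.008,.077),G),((*L,.062,.019),Y),((*L,.034,.019),Y),((*B,.115,.0165),G),((*B,.07,.0165),Y)]
    overlay(T,cs,(130,130,320,260),4,f"T{tag}.png"); overlay(S,cs,(180,160,310,340),3.3,f"S{tag}.png")
E
python3 -c "
from ov import *
go((.575,.183),(.646,-.099),(.460,-.188),'a')"
```

```text
(no output)
```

View pics/Ta.png

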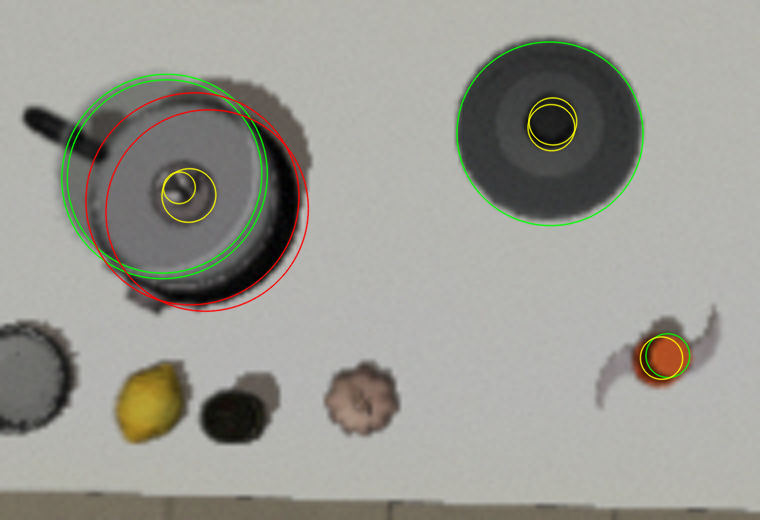

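View pics/Sa.png

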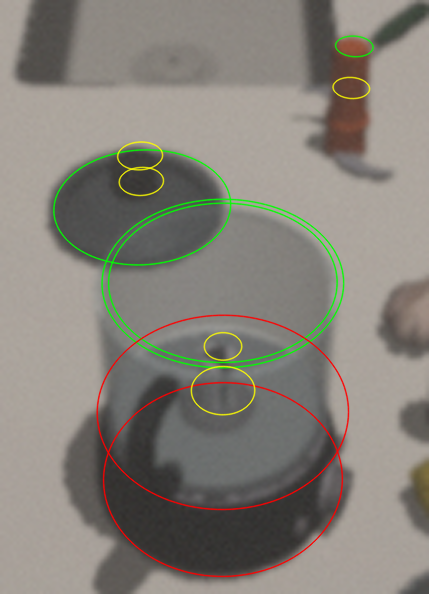

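```bash
python3 - <<'E'
from h import *
T=arm.capture("top");S=arm.capture("side")
def z(c,b,f,n):
    im=cv2.resize(c["img"][b[1]:b[3],b[0]:b[2],::-1],None,fx=f,fy=f,interpolation=cv2.INTER_CUBIC)
    im=cv2.convertScaleAbs(im,alpha=1.5)
    for u in range(b[0],b[2],10): cv2.putText(im,str(u),(int((u-b[0]+.5)*f),10),0,.35,(0,0,255));cv2.line(im,(int((u-b[0]+.5)*f),12),(int((u-b[0]+.5)*f),18),(0,0,255))
    for v in range(b[1],b[3],10): cv2.putText(im,str(v),(0,int((v-b[1]+.5)*f)),0,.35,(0,0,255))
    cv2.imwrite("pics/"+n,im)
z(T,(140,143,210,213),8,"tz.png"); z(S,(205,220,290,330),5.4,"sz.png")
E
```

```text
(no output)
```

View pics/tz.png

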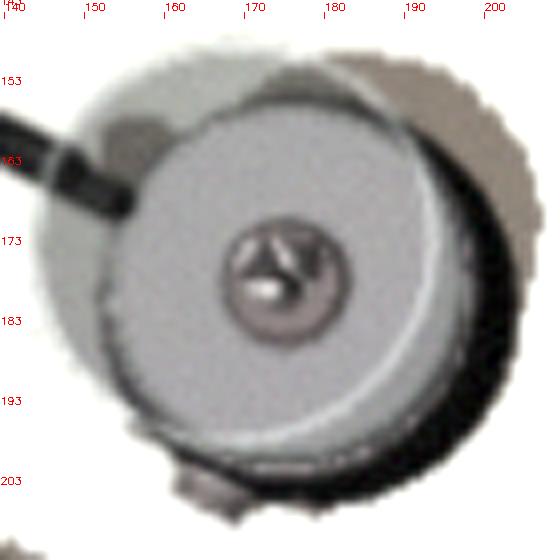

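View pics/sz.png

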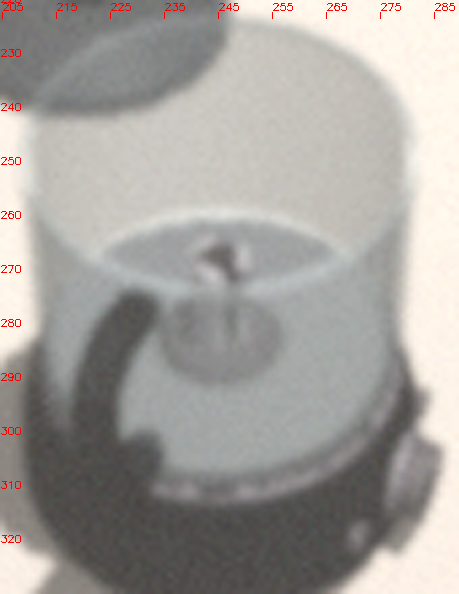

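```bash
python3 - <<'E'
from h import *
T=arm.capture("top");S=arm.capture("side")
for z in (.08,.087): print("disc",z,at_z(T,[(175.25,177.75)],z),at_z(S,[(245.8,282.2)],z))
print("rim",at_z(T,[(169.1,172.9)],.19))
w=lambda u:205+u/5.4-.5; q=lambda v:220+v/5.4-.5
print("rimS l/r", w(33),w(408),"t/b",q(20),q(295), at_z(S,[((w(33)+w(408))/2,(q(20)+q(295))/2)],.19))
for P in [(.575,.188),(.577,.186)]:
  for c in (T,S):
    p=proj(c,circ(*P,.19,.072)); print(P,"rim",p.min(0),p.max(0)); p=proj(c,circ(*P,.0,.084)); print("base",p.min(0),p.max(0)); print("shaft",proj(c,[(*P,.129),(*P,.08)]))
E
```

```text
disc 0.08 [[0.57773679 0.18898396 0.08      ]] [[0.5778282  0.18965137 0.08      ]]
disc 0.087 [[0.57679515 0.18770927 0.087     ]] [[0.57778361 0.19567992 0.087     ]]
rim [[0.57646214 0.1873375  0.19      ]]
rimS l/r 210.61111111111111 280.05555555555554 t/b 223.2037037037037 274.1296296296296 [[0.57846389 0.197746   0.19      ]]
(0.575, 0.188) rim [143.91177109 148.72707586] [193.9021974  198.42833151]
base [154.49479995 156.92911465] [205.07028955 207.26061486]
shaft [[172.68688438 176.40785856]
 [175.52098839 178.62677426]]
(0.575, 0.188) rim [211.22746416 221.97644456] [282.82564638 272.13365108]
base [210.72676365 276.99768886] [283.39377814 336.19044355]
shaft [[247.08769821 266.16993842]
 [247.09621442 281.6153234 ]]
(0.577, 0.186) rim [144.64084237 148.06492797] [194.62950384 197.74928444]
base [155.12539574 156.35459714] [205.69844545 206.67170077]
shaft [[173.38085875 175.76804913]
 [176.1892074  178.01012168]]
(0.577, 0.186) rim [210.30728444 221.37439126] [281.76431944 271.33351768]
base [209.92459424 276.3878295 ] [282.47066426 335.38758179]
shaft [[246.14366535 265.4717819 ]
 [246.18541395 280.91531121]]
```

move_arm(
  moves=[
    [[-0.024,-0.033,0],0],
    [[-0.024,-0.033,0],0],
    [[-0.024,-0.033,0],0],
    [[-0.024,-0.033,0],0],
    [[-0.024,-0.033,0],0],
  ],
  claw=1,
)

```text
clock: 0.92
position: [0.2455, 0.4072, 0.2438]
orientation: [0.0, 0.14, 0.99, 0.002]
ft_force: [1.1, 0.9, 0.3]
grip_width: 0.0855
```

move_arm(
  moves=[
    [[-0.024,-0.033,0],0],
    [[-0.024,-0.033,0],0],
    [[-0.024,-0.033,0],0],
    [[-0.024,-0.033,0],0],
    [[-0.024,-0.033,0],0],
  ],
)

```text
clock: 1.33
position: [0.3142, 0.2105, 0.2437]
orientation: [0.001, 0.139, 0.99, 0.003]
ft_force: [1.6, 1.3, 0.1]
grip_width: 0.0854
```

move_arm(
  moves=[
    [[-0.024,-0.033,0],0],
    [[-0.024,-0.033,0],0],
    [[-0.024,-0.033,0],0],
    [[-0.024,-0.033,0],0],
    [[-0.024,-0.033,0],0],
  ],
)

```text
clock: 1.75
position: [0.3827, 0.0175, 0.2445]
orientation: [0.004, 0.138, 0.99, 0.004]
ft_force: [1.3, 0.3, 0.5]
grip_width: 0.0851
```

```bash
cat >> h.py <<'E'
from scipy.spatial.transform import Rotation as Ro
def to(*tgt):
    s=arm.read_state();q=s["orientation"];R=Ro.from_quat([q[1],q[2],q[3],q[0]]).as_matrix()
    d=R.T@(np.array(tgt)-s["position"]);
    print("pos",s["position"].round(4),"tool shift",d.round(4),"rows",round(np.linalg.norm(d)/.04,1),"toolz",R[:,2].round(4),"F",s["ft_force"].round(1),"w",round(s["grip_width"],4),"q6",s["qpos"][5].round(2),"t",round(s["clock"],2)); return d
E
python3 -c "
from h import *
to(.4605,-.188,.235)"
```

```text
pos [0.3827 0.0175 0.2445] tool shift [-0.131  -0.1764  0.0089] rows 5.5 toolz [ 0.0086  0.0062 -0.9999] F [1.3 0.3 0.5] w 0.0851 q6 -1.41 t 1.75
```

move_arm(
  moves=[
    [[-0.024,-0.0325,0.002],0],
    [[-0.024,-0.0325,0.002],0],
    [[-0.024,-0.0325,0.002],0],
    [[-0.024,-0.0325,0.002],0],
    [[-0.024,-0.0325,0.002],0],
  ],
)

```text
clock: 2.17
position: [0.4532, -0.1786, 0.2356]
orientation: [0.006, 0.139, 0.99, 0.003]
ft_force: [1.0, 0.9, -0.1]
grip_width: 0.0855
```

```bash
python3 -c "
from h import *
to(.4605,-.188,.15)"
```

```text
pos [ 0.4532 -0.1786  0.2356] tool shift [-0.0087 -0.0077  0.0857] rows 2.2 toolz [ 0.0129  0.0051 -0.9999] F [ 1.   0.9 -0.1] w 0.0855 q6 -1.8 t 2.17
```

move_arm(
  moves=[
    [[-0.008,-0.007,0.01],0],
    [[-0.001,-0.001,0.02],0],
    [[0,0,0.02],0],
    [[0,0,0.015],0],
    [[0,0,0],0],
  ],
)

```text
clock: 2.58
position: [0.4651, -0.2002, 0.169]
orientation: [0.01, 0.144, 0.99, 0.001]
ft_force: [-0.5, -0.3, 0.2]
grip_width: 0.0857
```

```bash
python3 -c "
from h import *
to(.4605,-.188,.092)
c=arm.capture('side'); overlay(c,[],(190,60,390,260),3,'s2.png')
c=arm.capture('top'); overlay(c,[],(190,130,390,260),4,'t2.png')"
```

```text
pos [ 0.4651 -0.2002  0.169 ] tool shift [0.0093 0.01   0.0769] rows 2.0 toolz [ 1.960e-02 -2.000e-04 -9.998e-01] F [-0.5 -0.3  0.2] w 0.0857 q6 -1.82 t 2.58
```

View pics/s2.png

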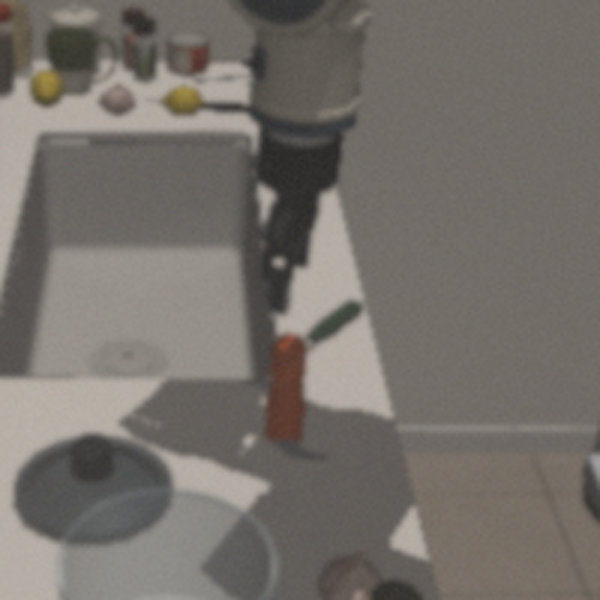

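View pics/t2.png

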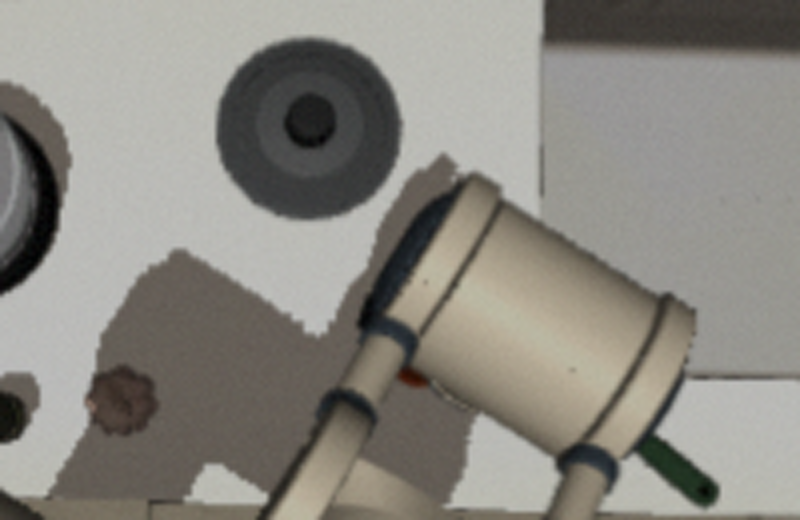

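move_arm(
  moves=[
    [[0.005,0.005,0],0],
    [[0.004,0.005,0],0],
    [[0,0,0],0],
    [[0,0,0],0],
    [[0,0,0],0],
  ],
)

```text
clock: 3.1
position: [0.4607, -0.1866, 0.1752]
orientation: [0.013, 0.143, 0.99, -0.0]
ft_force: [-0.3, -0.0, 0.7]
grip_width: 0.0858
```

```bash
python3 -c "
from h import *
to(.4605,-.188,.092)"
```

```text
pos [ 0.4607 -0.1866  0.1752] tool shift [ 0.002  -0.0017  0.0832] rows 2.1 toolz [ 0.0265 -0.004  -0.9996] F [-0.3 -0.   0.7] w 0.0858 q6 -1.8 t 3.1
```

move_arm(
  moves=[
    [[0,0,0],0],
    [[0,0,0],0],
    [[0,0,0],0],
    [[0,0,0],0],
    [[0,0,0],0],
  ],
)

```text
clock: 3.52
position: [0.4613, -0.1869, 0.1761]
orientation: [0.014, 0.142, 0.99, -0.0]
ft_force: [0.1, -1.4, 0.3]
grip_width: 0.0856
```

```bash
python3 -c "
from h import *
to(.4605,-.188,.092);s=arm.read_state();print(s['qpos'],s['qvel'])"
```

```text
pos [ 0.4613 -0.1869  0.1761] tool shift [ 0.0028 -0.0016  0.084 ] rows 2.1 toolz [ 0.0281 -0.0049 -0.9996] F [ 0.1 -1.4  0.3] w 0.0856 q6 -1.8 t 3.52
[-0.51110281  0.39448272  1.76027455  0.0115254   0.95992563 -1.80239   ] [-0.0034136   0.0012648  -0.00168781  0.00023626 -0.00025719  0.00114829]
```

move_arm(
  moves=[
    [[0.001,-0.001,0.017],0],
    [[0.001,0,0.018],0],
    [[0,0,0.018],0],
    [[0,0,0.018],0],
    [[0,0,0.006],0],
  ],
)

```text
clock: 3.93
position: [0.4631, -0.1891, 0.0982]
orientation: [0.017, 0.143, 0.99, -0.001]
ft_force: [0.9, 0.5, -0.9]
grip_width: 0.0855
```

```bash
python3 -c "
from h import *
to(.4605,-.188,.092);s=arm.read_state();print(s['qpos'],s['qvel'])"
```

```text
pos [ 0.4631 -0.1891  0.0982] tool shift [0.003  0.0003 0.0061] rows 0.2 toolz [ 0.0331 -0.0078 -0.9994] F [ 0.9  0.5 -0.9] w 0.0855 q6 -1.81 t 3.93
[-0.5131763   0.52072101  1.83429285  0.01382756  0.75394153 -1.80746705] [-0.00106428  0.10920043  0.03842685  0.0015651  -0.15254327 -0.00134077]
```

move_arm(
  moves=[
    [[0.003,0,0.005],0],
    [[0,0,0],0],
    [[0,0,0],0],
    [[0,0,0],0],
    [[0,0,0],0],
  ],
  claw=0,
  grip_force=30,
)

```text
clock: 4.35
position: [0.4601, -0.1884, 0.0933]
orientation: [0.016, 0.143, 0.99, -0.001]
ft_force: [-1.2, -0.4, -1.2]
grip_width: 0.0321
```

```bash
python3 -c "
from h import *
to(.4605,-.188,.092)"
```

```text
pos [ 0.4601 -0.1884  0.0933] tool shift [-0.0002  0.0004  0.0013] rows 0.0 toolz [ 0.0322 -0.0073 -0.9995] F [-1.2 -0.4 -1.2] w 0.0321 q6 -1.81 t 4.35
```

```bash
python3 -c "
from h import *
to(.4605,-.188,.24)"
```

```text
pos [ 0.4601 -0.1884  0.0933] tool shift [-0.0051  0.0008 -0.1466] rows 3.7 toolz [ 0.0322 -0.0073 -0.9995] F [-1.2 -0.4 -1.2] w 0.0321 q6 -1.81 t 4.35
```

move_arm(
  moves=[
    [[0,0,-0.01],0],
    [[0,0,-0.025],0],
    [[0,0,-0.035],0],
    [[0,0,-0.04],0],
    [[0,0,-0.04],0],
  ],
)

```text
clock: 4.77
position: [0.4522, -0.1856, 0.2444]
orientation: [0.011, 0.143, 0.99, 0.001]
ft_force: [0.8, -0.7, -1.0]
grip_width: 0.0326
```

```bash
python3 -c "
from h import *
to(.5775,.1885,.32)
s=arm.read_state();print(s['qpos'],s['qvel'])"
```

```text
pos [ 0.4522 -0.1856  0.2444] tool shift [-0.0161  0.3946 -0.0735] rows 10.0 toolz [ 0.0227 -0.002  -0.9997] F [ 0.8 -0.7 -1. ] w 0.0326 q6 -1.81 t 4.77
[-0.51798965  0.29439354  1.68882932  0.01047982  1.13773474 -1.80628427] [-0.01087156 -0.65249173 -0.64071966 -0.00520661  1.29463878  0.00494335]
```

move_arm(
  moves=[
    [[0,0.005,-0.04],0],
    [[0,0.01,-0.035],0],
    [[0,0.02,-0.02],0],
    [[-0.002,0.03,0],0],
    [[-0.002,0.035,0],0],
  ],
)

```text
clock: 5.18
position: [0.4824, -0.0927, 0.3575]
orientation: [0.021, 0.146, 0.989, -0.003]
ft_force: [2.6, -0.7, -1.9]
grip_width: 0.0322
```

```bash
python3 -c "
from h import *
to(.5775,.1885,.34)"
```

```text
pos [ 0.4824 -0.0927  0.3575] tool shift [-0.0088  0.2967  0.0181] rows 7.4 toolz [ 0.0402 -0.0115 -0.9991] F [ 2.6 -0.7 -1.9] w 0.0322 q6 -1.59 t 5.18
```

move_arm(
  moves=[
    [[-0.001,0.035,0],0],
    [[-0.001,0.034,0],0],
    [[-0.001,0.03,0],0],
    [[-0.001,0.025,0],0],
    [[-0.001,0.02,0],0],
  ],
)

```text
clock: 5.6
position: [0.5298, 0.0525, 0.3636]
orientation: [0.025, 0.146, 0.989, -0.002]
ft_force: [0.8, -0.8, -1.5]
grip_width: 0.0325
```

```bash
python3 -c "
from h import *
to(.5775,.1885,.34);s=arm.read_state();print(s['qpos'],s['qvel'])"
```

```text
pos [0.5298 0.0525 0.3636] tool shift [-0.005   0.1439  0.0243] rows 3.6 toolz [ 0.0492 -0.0122 -0.9987] F [ 0.8 -0.8 -1.5] w 0.0325 q6 -1.28 t 5.6
[-0.00609842  0.23920476  1.42138167 -0.01201119  1.4317218  -1.28158646] [ 0.47889393  0.14954083 -0.23163641 -0.02561727  0.07337741  0.46975485]
```

move_arm(
  moves=[
    [[-0.001,0.021,0],0],
    [[-0.001,0.021,0],0],
    [[-0.001,0.021,0],0],
    [[-0.001,0.021,0],0],
    [[-0.001,0.021,0],0],
  ],
)

```text
clock: 6.02
position: [0.5645, 0.158, 0.3676]
orientation: [0.027, 0.146, 0.989, -0.002]
ft_force: [0.3, 0.4, -0.7]
grip_width: 0.0322
```

move_arm(
  moves=[
    [[0,0.014,0],0],
    [[0,0.009,0],0],
    [[0,0.004,0],0],
    [[0,0.0,0],0],
    [[0,0.0,0],0],
  ],
)

```text
clock: 6.43
position: [0.5723, 0.1879, 0.3689]
orientation: [0.027, 0.144, 0.989, -0.002]
ft_force: [-0.7, -0.6, -2.0]
grip_width: 0.0324
```

```bash
python3 -c "
from h import *
to(.5775,.1885,.34)
to(.5775,.1885,.34)
for n,b in (('top',(110,110,300,250)),('side',(180,60,320,340))):
    c=arm.capture(n); overlay(c,[((.5775,.1885,.19,.072),(0,255,0))],b,4 if n=='top' else 2.1,n+'3.png')"
```

```text
pos [0.5723 0.1879 0.3689] tool shift [-0.0032  0.0019  0.0291] rows 0.7 toolz [ 0.0537 -0.0112 -0.9985] F [-0.7 -0.6 -2. ] w 0.0324 q6 -1.05 t 6.43
pos [0.5723 0.1879 0.3689] tool shift [-0.0032  0.0019  0.0291] rows 0.7 toolz [ 0.0537 -0.0112 -0.9985] F [-0.7 -0.6 -2. ] w 0.0324 q6 -1.05 t 6.43
```

View pics/top3.png

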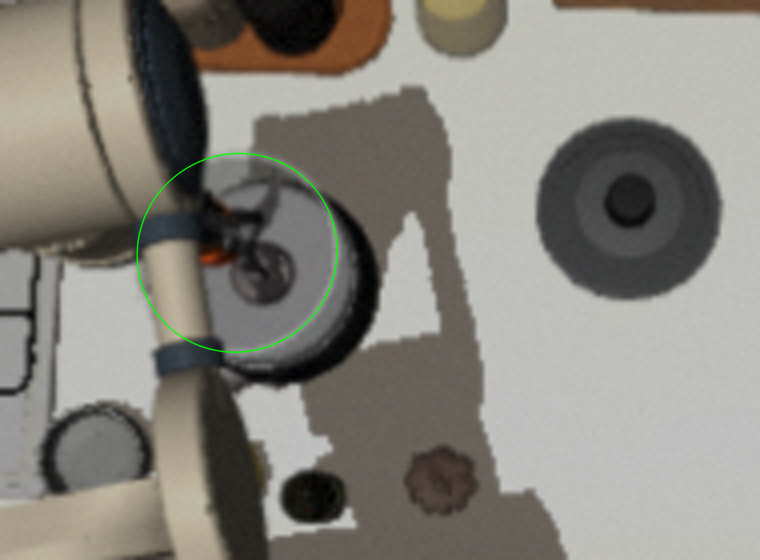

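View pics/side3.png

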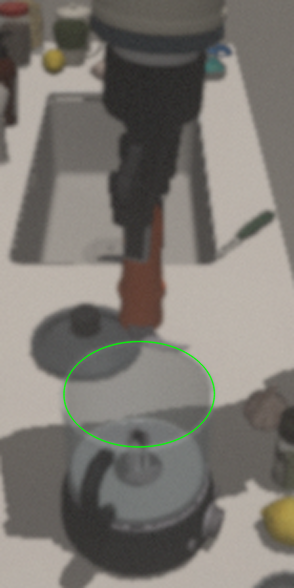

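```bash
python3 -c "
from h import *
to(.5755,.1885,.24)"
```

```text
pos [0.5724 0.1875 0.3689] tool shift [0.0043 0.0012 0.1289] rows 3.2 toolz [ 0.0537 -0.0112 -0.9985] F [-0.1  0.5 -1.3] w 0.0321 q6 -1.05 t 6.53
```

move_arm(
  moves=[
    [[0.0005,0,0.014],0],
    [[0.001,0,0.02],0],
    [[0.001,0,0.02],0],
    [[0.001,0,0.02],0],
    [[0.001,0,0.02],0],
  ],
)

```text
clock: 6.95
position: [0.5752, 0.1841, 0.2774]
orientation: [0.032, 0.146, 0.989, -0.0]
ft_force: [-0.6, 0.2, -1.3]
grip_width: 0.0322
```

move_arm(
  moves=[
    [[0.001,0,0.017],0],
    [[0,0,0.012],0],
    [[0,0,0.006],0],
    [[0,0,0],0],
    [[0,0,0],0],
  ],
)

```text
clock: 7.37
position: [0.5743, 0.1799, 0.2375]
orientation: [0.03, 0.148, 0.988, -0.002]
ft_force: [0.6, 0.2, -1.9]
grip_width: 0.0323
```

```bash
python3 -c "
from h import *
to(.5755,.1885,.24)
for n,b in (('top',(110,110,300,250)),('side',(180,110,320,340))):
    c=arm.capture(n); overlay(c,[((.5775,.1885,.19,.072),(0,255,0))],b,4 if n=='top' else 2.6,n+'4.png')"
```

```text
pos [0.5743 0.1799 0.2375] tool shift [ 0.0013  0.0086 -0.0025] rows 0.2 toolz [ 0.0579 -0.012  -0.9983] F [ 0.6  0.2 -1.9] w 0.0323 q6 -1.05 t 7.37
```

View pics/side4.png

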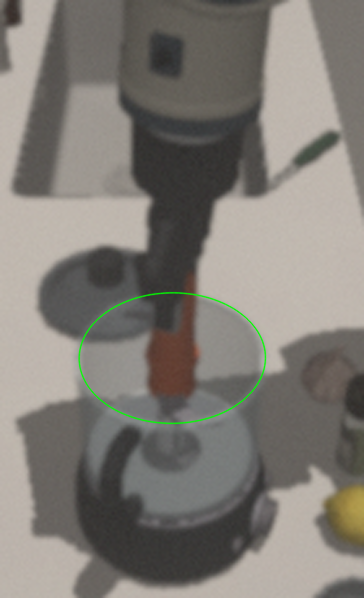

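move_arm(
  moves=[
    [[0.0005,0.003,0],0],
    [[0.0005,0.003,0],0],
    [[0,0.0025,0],0],
    [[0,0,0],0],
    [[0,0,0],0],
  ],
)

```text
clock: 7.88
position: [0.5776, 0.19, 0.2411]
orientation: [0.032, 0.148, 0.988, -0.0]
ft_force: [0.3, 0.0, -1.4]
grip_width: 0.032
```

```bash
python3 -c "
from h import *
to(.5755,.1885,.22)
for n,b in (('top',(110,110,300,250)),('side',(215,220,285,320))):
    c=arm.capture(n); overlay(c,[((.5775,.1885,.19,.072),(0,255,0)),((.5775,.1885,.129,.012),(0,255,255)),((.5775,.1885,.147,.0195),(0,255,255))],b,4 if n=='top' else 6,n+'5.png')"
```

```text
pos [0.5776 0.19   0.2411] tool shift [ 0.0029 -0.0022  0.0209] rows 0.5 toolz [ 0.0637 -0.0105 -0.9979] F [ 0.3  0.  -1.4] w 0.032 q6 -1.03 t 7.88
```

View pics/side5.png

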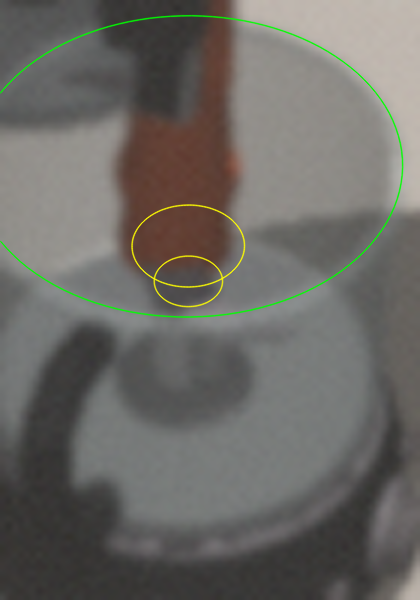

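View pics/top5.png

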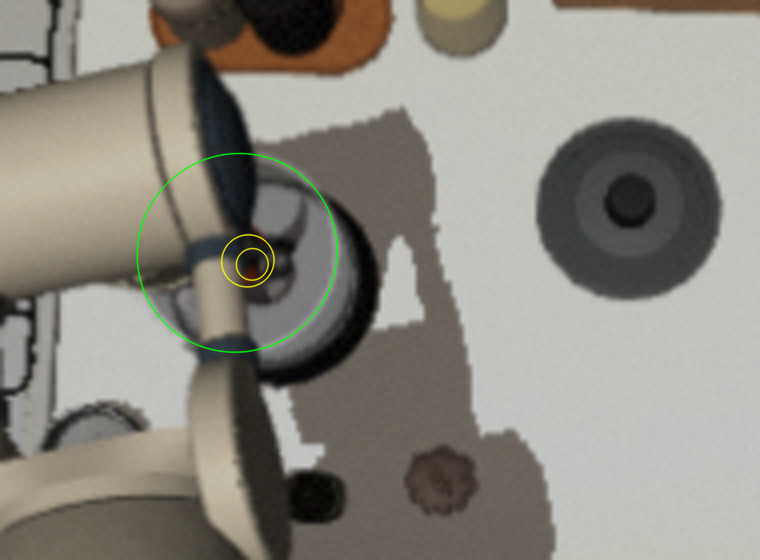

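move_arm(
  moves=[
    [[0.0015,-0.001,0.004],0],
    [[0.001,-0.001,0.007],0],
    [[0.0005,0,0.007],0],
    [[0.0005,0,0.006],0],
    [[0,0,0.003],0],
  ],
)

```text
clock: 8.4
position: [0.5751, 0.1887, 0.2115]
orientation: [0.033, 0.148, 0.988, -0.0]
ft_force: [0.6, 5.0, 1.6]
grip_width: 0.0323
```

```bash
python3 -c "
from h import *
to(.5755,.1885,.205)"
```

```text
pos [0.5751 0.1887 0.2115] tool shift [-0.0001 -0.0001  0.0065] rows 0.2 toolz [ 0.0643 -0.0097 -0.9979] F [0.6 5.  1.6] w 0.0323 q6 -1.03 t 8.4
```

move_arm(
  moves=[
    [[0,0.001,0.002],0],
    [[0,0.0005,0.002],0],
    [[0,0,0.002],0],
    [[0,0,0.002],0],
    [[0,0,0.001],0],
  ],
)

```text
clock: 8.82
position: [0.5774, 0.1897, 0.2029]
orientation: [0.034, 0.148, 0.988, -0.0]
ft_force: [-5.8, -3.7, 16.0]
grip_width: 0.0322
```

```bash
python3 -c "
from h import *
to(.5755,.1885,.205)"
```

```text
pos [0.5774 0.1897 0.2029] tool shift [ 0.0013 -0.0016 -0.0022] rows 0.1 toolz [ 0.0669 -0.0108 -0.9977] F [-5.8 -3.7 16. ] w 0.0322 q6 -1.03 t 8.82
```

move_arm(
  moves=[
    [[0.001,0,0.001],0.05],
    [[0,0,0.001],0.06],
    [[0,0,0.001],0.06],
    [[0,0,0.001],0.06],
    [[0,0,0.001],0.06],
  ],
)

```text
clock: 9.23
position: [0.5784, 0.1882, 0.2028]
orientation: [0.037, 0.294, 0.955, 0.004]
ft_force: [-5.8, -4.6, 15.5]
grip_width: 0.0323
```

```bash
python3 -c "
from h import *
to(.5765,.1890,.202)"
```

```text
pos [0.5784 0.1882 0.2028] tool shift [ 0.0021 -0.0004  0.0007] rows 0.1 toolz [ 0.0734 -0.0136 -0.9972] F [-5.8 -4.6 15.5] w 0.0323 q6 -0.73 t 9.23
```

move_arm(
  moves=[
    [[0.001,0,0.001],0.08],
    [[0.0005,0,0.0015],0.08],
    [[0.0005,0,0.0015],0.08],
    [[0.0005,0,0.0015],0.08],
    [[0.0005,0,0.0015],0.08],
  ],
)

```text
clock: 9.65
position: [0.5772, 0.1868, 0.2022]
orientation: [0.039, 0.485, 0.873, 0.011]
ft_force: [-9.8, -6.4, 25.1]
grip_width: 0.0321
```

```bash
python3 -c "
from h import *
to(.5765,.1890,.202)"
```

```text
pos [0.5772 0.1868 0.2022] tool shift [0.0022 0.0006 0.0002] rows 0.1 toolz [ 0.0783 -0.0191 -0.9967] F [-9.8 -6.4 25.1] w 0.0321 q6 -0.3 t 9.65
```

move_arm(
  moves=[
    [[0.0005,0.0005,0.0005],0.08],
    [[0.0005,0.0005,0.0008],0.08],
    [[0.0005,0.0005,0.0008],0.08],
    [[0.0005,0.0005,0.0008],0.08],
    [[0.0005,0.0005,0.0008],0.08],
  ],
)

```text
clock: 10.07
position: [0.5746, 0.1869, 0.2006]
orientation: [0.035, 0.657, 0.753, 0.014]
ft_force: [-3.8, -2.6, 0.2]
grip_width: 0.0316
```

```bash
python3 -c "
from h import *
to(.5765,.1890,.202)"
```

```text
pos [0.5746 0.1869 0.2006] tool shift [ 0.0018  0.0022 -0.0013] rows 0.1 toolz [ 0.0717 -0.0251 -0.9971] F [-3.8 -2.6  0.2] w 0.0316 q6 0.12 t 10.07
```

move_arm(
  moves=[
    [[0,0,0.002],0],
    [[0,0,0.002],0],
    [[0,0,0.002],0],
    [[0,0,0.002],0],
    [[0,0,0],0],
  ],
)

```text
clock: 10.48
position: [0.5744, 0.1864, 0.1914]
orientation: [0.035, 0.656, 0.754, 0.013]
ft_force: [-1.9, 0.4, -0.5]
grip_width: 0.0322
```

```bash
python3 -c "
from h import *
to(.5765,.1890,.18)"
```

```text
pos [0.5744 0.1864 0.1914] tool shift [0.0027 0.0017 0.0115] rows 0.3 toolz [ 0.0698 -0.0258 -0.9972] F [-1.9  0.4 -0.5] w 0.0322 q6 0.12 t 10.48
```

Slid into the keyways (11 mm down, no force). Continue to the collar.

move_arm(
  moves=[
    [[0.0005,0.0003,0.002],0],
    [[0.0005,0.0003,0.003],0],
    [[0.0005,0,0.003],0],
    [[0,0,0.002],0],
    [[0,0,0],0],
  ],
)

```text
clock: 10.9
position: [0.5747, 0.1873, 0.1801]
orientation: [0.034, 0.655, 0.755, 0.012]
ft_force: [-3.1, -2.5, 4.2]
grip_width: 0.032
```

```bash
python3 -c "
from h import *
to(.5765,.1890,.18)"
```

```text
pos [0.5747 0.1873 0.1801] tool shift [0.0015 0.002  0.0002] rows 0.1 toolz [ 0.0678 -0.0269 -0.9973] F [-3.1 -2.5  4.2] w 0.032 q6 0.12 t 10.9
```

move_arm(
  moves=[
    [[0,0,0.001],0],
    [[0,0,0.001],0],
    [[0,0,0],0],
    [[0,0,0],0],
    [[0,0,0],0],
  ],
)

```text
clock: 11.32
position: [0.5746, 0.1874, 0.1802]
orientation: [0.035, 0.654, 0.755, 0.012]
ft_force: [-1.9, -1.0, 0.2]
grip_width: 0.0317
```

move_arm(
  moves=[
    [[0,0,0],0],
    [[0,0,0],0],
    [[0,0,0],0],
    [[0,0,0],0],
    [[0,0,0],0],
  ],
  claw=0.7,
)

```text
clock: 11.73
position: [0.5771, 0.188, 0.1808]
orientation: [0.036, 0.654, 0.755, 0.015]
ft_force: [-0.6, -0.2, 0.3]
grip_width: 0.0598
```

```bash
python3 -c "
from h import *
to(.5775,.1885,.33)
for n,b in (('top',(110,110,300,250)),('side',(215,220,285,320))):
    c=arm.capture(n); overlay(c,[((.5775,.1885,.19,.072),(0,255,0)),((.5775,.1885,.087,.0195),(0,255,255)),((.5775,.1885,.202,.0165),(0,255,255))],b,4 if n=='top' else 6,n+'6.png')"
```

```text
pos [0.5771 0.188  0.1808] tool shift [-0.0048  0.0108 -0.1487] rows 3.7 toolz [ 0.0736 -0.0253 -0.997 ] F [-0.6 -0.2  0.3] w 0.0598 q6 0.12 t 11.73
```

View pics/side6.png

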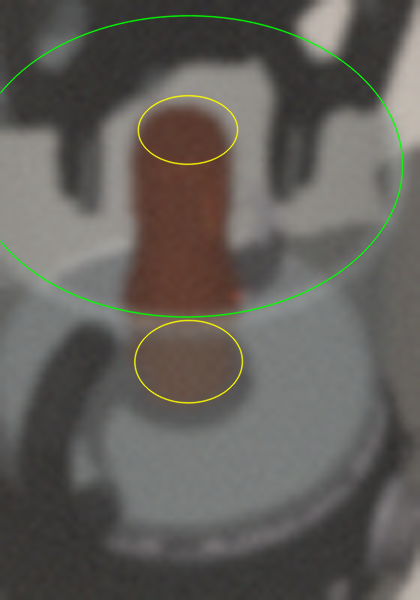

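move_arm(
  moves=[
    [[-0.0003,0.0007,-0.01],0],
    [[-0.0006,0.0015,-0.02],0],
    [[-0.001,0.002,-0.03],0],
    [[-0.0013,0.003,-0.04],0],
    [[-0.0013,0.003,-0.04],0],
  ],
)

```text
clock: 12.25
position: [0.5736, 0.1876, 0.3199]
orientation: [0.031, 0.654, 0.756, 0.008]
ft_force: [0.6, -0.7, 0.3]
grip_width: 0.06
```

move_arm(
  moves=[
    [[0,0,0],0],
    [[0,0,0],0],
    [[0,0,0],0],
    [[0,0,0],0],
    [[0,0,0],0],
  ],
)

```text
clock: 12.67
position: [0.5762, 0.1883, 0.3319]
orientation: [0.036, 0.654, 0.755, 0.014]
ft_force: [-0.0, -0.1, 0.1]
grip_width: 0.0597
```

```bash
python3 -c "
from h import *
to(.648,-.099,.30)
s=arm.read_state();print(s['qpos'],s['qvel'])
for n,b in (('top',(110,110,300,250)),('side',(190,60,310,340))):
    c=arm.capture(n); overlay(c,[],b,4 if n=='top' else 2.1,n+'7.png')"
```

```text
pos [0.5762 0.1883 0.3319] tool shift [-0.2933  0.0274  0.0443] rows 7.4 toolz [ 0.073  -0.0252 -0.997 ] F [-0.  -0.1  0.1] w 0.0597 q6 0.1 t 12.67
[ 0.23969168  0.36874593  1.31658039 -0.04246705  1.39133998  0.1024855 ] [ 1.04375376e-03  6.02787182e-03  1.42492178e-02 -1.15433855e-03
 -3.82010170e-03 -5.19936577e-05]
```

View pics/side7.png

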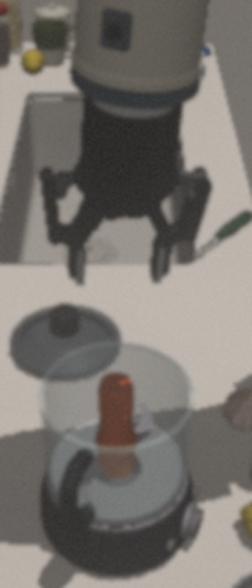

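```bash
cat >> h.py <<'E'
def plan(tgt,prof,turns):
    s=arm.read_state();q=s["orientation"];R=Ro.from_quat([q[1],q[2],q[3],q[0]]).as_matrix()
    d=np.array(tgt)-s["position"]; prof=np.array(prof)/np.sum(prof)
    for p,t in zip(prof,turns):
        v=R.T@(d*p); print([list(map(float,v.round(4))),t], round(np.linalg.norm(v),4)); R=R@Ro.from_rotvec([0,0,t]).as_matrix()
E
python3 -c "
from h import *
plan((.648,-.099,.26),[.5,.8,1,1,1,1,1,1,.8,.5],[-.115]*10)"
```

```text
[[-0.017, 0.0014, 0.0049], -0.115] 0.0177
[[-0.0272, -0.0008, 0.0078], -0.115] 0.0283
[[-0.0337, -0.0049, 0.0097], -0.115] 0.0354
[[-0.0329, -0.0088, 0.0097], -0.115] 0.0354
[[-0.0317, -0.0125, 0.0097], -0.115] 0.0354
[[-0.0301, -0.016, 0.0097], -0.115] 0.0354
[[-0.028, -0.0194, 0.0097], -0.115] 0.0354
[[-0.0256, -0.0225, 0.0097], -0.115] 0.0354
[[-0.0183, -0.0202, 0.0078], -0.115] 0.0283
[[-0.0099, -0.0139, 0.0049], -0.115] 0.0177
```

move_arm(
  moves=[
    [[-0.017,0.0015,0.005],-0.11],
    [[-0.027,-0.001,0.008],-0.11],
    [[-0.0335,-0.005,0.01],-0.11],
    [[-0.033,-0.009,0.01],-0.11],
    [[-0.0315,-0.0125,0.01],-0.11],
  ],
  claw=0.9,
)

```text
clock: 13.18
position: [0.6098, 0.0464, 0.291]
orientation: [0.036, 0.413, 0.91, 0.004]
ft_force: [0.8, -0.1, 0.3]
grip_width: 0.077
```

```bash
python3 -c "
from h import *
to(.648,-.099,.26)
plan((.648,-.099,.26),[1,1,.8,.6,.3],[-.11]*5)"
```

```text
pos [0.6098 0.0464 0.291 ] tool shift [-0.1324 -0.0683  0.0369] rows 3.8 toolz [ 0.0691 -0.0231 -0.9973] F [ 0.8 -0.1  0.3] w 0.077 q6 -0.72 t 13.18
[[-0.0358, -0.0185, 0.01], -0.11] 0.0415
[[-0.0335, -0.0223, 0.01], -0.11] 0.0415
[[-0.0247, -0.0207, 0.008], -0.11] 0.0332
[[-0.0167, -0.0174, 0.006], -0.11] 0.0249
[[-0.0074, -0.0096, 0.003], -0.11] 0.0124
```

move_arm(
  moves=[
    [[-0.034,-0.017,0.009],-0.11],
    [[-0.028,-0.018,0.008],-0.11],
    [[-0.018,-0.0155,0.005],-0.11],
    [[-0.01,-0.0105,0.003],-0.11],
    [[-0.004,-0.005,0.002],-0.11],
  ],
)

```text
clock: 13.6
position: [0.6394, -0.0763, 0.2613]
orientation: [0.031, 0.14, 0.99, -0.007]
ft_force: [-1.1, 0.5, -0.3]
grip_width: 0.077
```

move_arm(
  moves=[
    [[0,0,0],0],
    [[0,0,0],0],
    [[0,0,0],0],
    [[0,0,0],0],
    [[0,0,0],0],
  ],
)

```text
clock: 14.02
position: [0.6383, -0.0765, 0.2583]
orientation: [0.029, 0.144, 0.989, -0.007]
ft_force: [-0.2, 0.2, 0.4]
grip_width: 0.0768
```

```bash
python3 -c "
from h import *
to(.648,-.099,.15)
plan((.648,-.099,.15),[.6,1,1,1,1,1,.6,.3],[0]*8)"
```

```text
pos [ 0.6383 -0.0765  0.2583] tool shift [-0.0094 -0.0182  0.1091] rows 2.8 toolz [ 0.0545 -0.0219 -0.9983] F [-0.2  0.2  0.4] w 0.0768 q6 -1.49 t 14.02
[[-0.0009, -0.0017, 0.0101], 0] 0.0102
[[-0.0014, -0.0028, 0.0168], 0] 0.0171
[[-0.0014, -0.0028, 0.0168], 0] 0.0171
[[-0.0014, -0.0028, 0.0168], 0] 0.0171
[[-0.0014, -0.0028, 0.0168], 0] 0.0171
[[-0.0014, -0.0028, 0.0168], 0] 0.0171
[[-0.0009, -0.0017, 0.0101], 0] 0.0102
[[-0.0004, -0.0008, 0.005], 0] 0.0051
```

```bash
python3 - <<'E'
from h import *
for n,box in (("top",(235,130,300,195)),("side",(190,200,256,246))):
    c=arm.capture(n); im=cv2.imread(f"pics/{n}0.png"); u0,v0,u1,v1=box
    g=cv2.GaussianBlur(cv2.cvtColor(im,cv2.COLOR_BGR2GRAY),(0,0),.8)[v0:v1,u0:u1]
    m=(g<(125 if n=="top" else 105)).astype(np.uint8); nl,lab,st,ce=cv2.connectedComponentsWithStats(m); k=1+st[1:,4].argmax()
    cs,_=cv2.findContours((lab==k).astype(np.uint8),0,cv2.CHAIN_APPROX_NONE); e=cv2.fitEllipse(cs[0]); uv=(e[0][0]+u0,e[0][1]+v0)
    print(n,e,uv,"bbox",st[k],at_z(c,[uv],.01))
    mk=(g<(48 if n=="top" else 50)).astype(np.uint8); nl,lab,st,ce=cv2.connectedComponentsWithStats(mk); k=1+st[1:,4].argmax(); print("knob",st[k],ce[k]+[u0,v0],at_z(c,[ce[k]+[u0,v0]],.06))
E
```

```text
top ((31.65364646911621, 31.764850616455078), (44.84946060180664, 45.67452621459961), 103.84539031982422) (266.6536464691162, 161.76485061645508) bbox [   9    9   46   46 1674] [[ 0.64904862 -0.09757991  0.01      ]]
knob [ 26  23  13  14 146] [267.10958904 159.86986301] [[ 0.64624804 -0.09715606  0.06      ]]
side ((30.639673233032227, 23.338293075561523), (35.11537551879883, 51.137908935546875), 86.79890441894531) (220.63967323303223, 223.33829307556152) bbox [   5    5   52   37 1471] [[ 0.65118592 -0.0881245   0.01      ]]Traceback (most recent call last):
  File "<stdin>", line 8, in <module>
ValueError: attempt to get argmax of an empty sequence
```

```bash
python3 -c "
from h import *
plan((.648,-.0975,.10),[.6,1,1,1,1,1,1,.8,.4,.2],[0]*10)"
```

```text
[[-0.0004, -0.0012, 0.0119], 0] 0.012
[[-0.0007, -0.0021, 0.0199], 0] 0.02
[[-0.0007, -0.0021, 0.0199], 0] 0.02
[[-0.0007, -0.0021, 0.0199], 0] 0.02
[[-0.0007, -0.0021, 0.0199], 0] 0.02
[[-0.0007, -0.0021, 0.0199], 0] 0.02
[[-0.0007, -0.0021, 0.0199], 0] 0.02
[[-0.0006, -0.0016, 0.0159], 0] 0.016
[[-0.0003, -0.0008, 0.008], 0] 0.008
[[-0.0001, -0.0004, 0.004], 0] 0.004
```

move_arm(
  moves=[
    [[-0.0004,-0.001,0.012],0],
    [[-0.0007,-0.002,0.02],0],
    [[-0.0007,-0.002,0.02],0],
    [[-0.0007,-0.002,0.02],0],
    [[-0.0007,-0.002,0.02],0],
  ],
)

```text
clock: 14.53
position: [0.6474, -0.0863, 0.1704]
orientation: [0.035, 0.143, 0.989, -0.007]
ft_force: [-0.2, 0.7, -0.3]
grip_width: 0.0772
```

move_arm(
  moves=[
    [[-0.0007,-0.002,0.018],0],
    [[-0.0006,-0.002,0.012],0],
    [[0,0,0.006],0],
    [[0,0,0],0],
    [[0,0,0],0],
  ],
  claw=1,
)

```text
clock: 14.95
position: [0.6487, -0.0897, 0.1298]
orientation: [0.033, 0.144, 0.989, -0.007]
ft_force: [0.1, 0.1, -0.1]
grip_width: 0.0854
```

```bash
python3 -c "
from h import *
to(.648,-.0975,.052)
plan((.648,-.0975,.052),[.6,1,1,.8,.4],[0]*5)
for n,b in (('top',(220,110,310,200)),('side',(170,150,300,270))):
    c=arm.capture(n); overlay(c,[((.648,-.0975,.062,.019),(0,255,255))],b,4.5,n+'8.png')"
```

```text
pos [ 0.6487 -0.0897  0.1298] tool shift [ 0.0036 -0.0074  0.0778] rows 2.0 toolz [ 0.0625 -0.0229 -0.9978] F [ 0.1  0.1 -0.1] w 0.0854 q6 -1.5 t 14.95
[[0.0006, -0.0012, 0.0123], 0] 0.0124
[[0.001, -0.0019, 0.0205], 0] 0.0206
[[0.001, -0.0019, 0.0205], 0] 0.0206
[[0.0008, -0.0016, 0.0164], 0] 0.0165
[[0.0004, -0.0008, 0.0082], 0] 0.0082
```

View pics/side8.png

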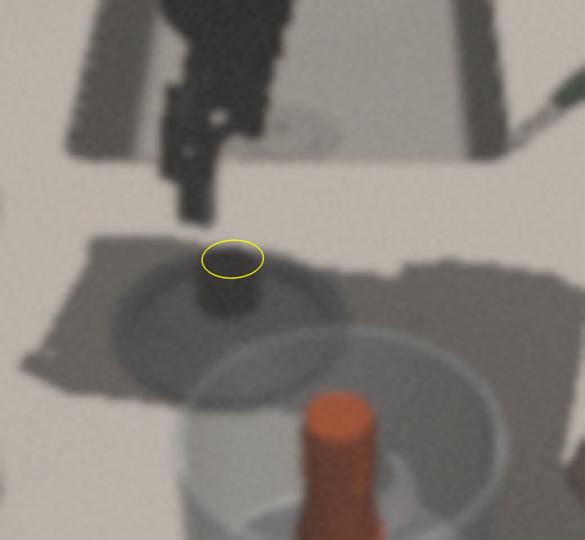

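move_arm(
  moves=[
    [[0.0006,-0.001,0.012],0],
    [[0.001,-0.002,0.02],0],
    [[0.0008,-0.002,0.018],0],
    [[0.0005,-0.002,0.013],0],
    [[0.0003,-0.001,0.006],0],
  ],
)

```text
clock: 15.47
position: [0.6515, -0.0985, 0.0626]
orientation: [0.038, 0.144, 0.989, -0.007]
ft_force: [-1.0, 0.2, 0.5]
grip_width: 0.0851
```

```bash
python3 -c "
from h import *
to(.6485,-.0975,.051)"
```

```text
pos [ 0.6515 -0.0985  0.0626] tool shift [0.004  0.0002 0.0113] rows 0.3 toolz [ 0.0739 -0.0254 -0.9969] F [-1.   0.2  0.5] w 0.0851 q6 -1.51 t 15.47
```

move_arm(
  moves=[
    [[0.0015,0,0.005],0],
    [[0.0015,0,0.005],0],
    [[0.001,0,0.002],0],
    [[0,0,0],0],
    [[0,0,0],0],
  ],
)

```text
clock: 15.88
position: [0.6483, -0.0976, 0.0491]
orientation: [0.038, 0.144, 0.989, -0.007]
ft_force: [0.6, 0.2, 0.4]
grip_width: 0.0855
```

```bash
python3 -c "
from h import *
to(.6485,-.0975,.051)"
```

```text
pos [ 0.6483 -0.0976  0.0491] tool shift [-0.0003  0.0002 -0.0019] rows 0.0 toolz [ 0.074  -0.0254 -0.9969] F [0.6 0.2 0.4] w 0.0855 q6 -1.51 t 15.88
```

move_arm(
  moves=[
    [[0,0,-0.002],0],
    [[0,0,0],0],
    [[0,0,0],0],
    [[0,0,0],0],
    [[0,0,0],0],
  ],
  claw=0,
  grip_force=30,
)

```text
clock: 16.3
position: [0.6493, -0.0976, 0.0536]
orientation: [0.04, 0.144, 0.989, -0.007]
ft_force: [-0.3, -0.3, -2.1]
grip_width: 0.0369
```

```bash
python3 -c "
from h import *
to(.6485,-.0975,.20)
for n,b in (('top',(220,110,310,200)),('side',(170,150,300,270))):
    c=arm.capture(n); overlay(c,[],b,4.5,n+'9.png')"
```

```text
pos [ 0.6493 -0.0976  0.0536] tool shift [-0.0112 -0.0006 -0.146 ] rows 3.7 toolz [ 0.0773 -0.0261 -0.9967] F [-0.3 -0.3 -2.1] w 0.0369 q6 -1.51 t 16.3
```

View pics/side9.png

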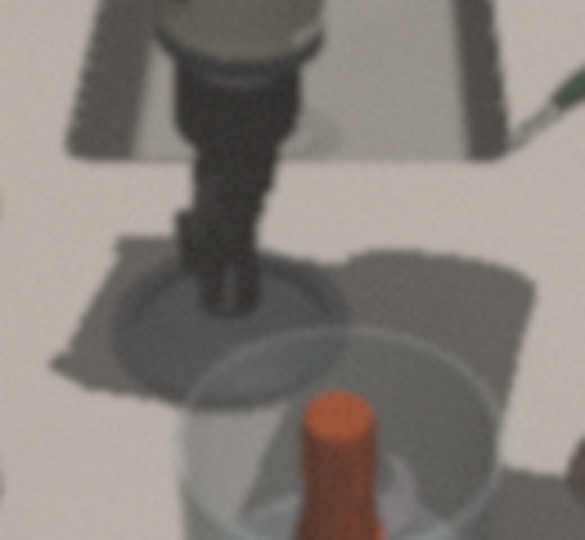

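move_arm(
  moves=[
    [[-0.0008,0,-0.01],0],
    [[-0.0015,0,-0.02],0],
    [[-0.002,0,-0.03],0],
    [[-0.0025,0,-0.035],0],
    [[-0.0025,0,-0.035],0],
  ],
)

```text
clock: 16.82
position: [0.6434, -0.0958, 0.1817]
orientation: [0.032, 0.144, 0.989, -0.007]
ft_force: [1.2, 0.2, -2.3]
grip_width: 0.0368
```

move_arm(
  moves=[
    [[-0.0025,0,-0.035],0],
    [[-0.0025,0,-0.035],0],
    [[-0.002,0,-0.025],0],
    [[0,0,-0.01],0],
    [[0,0,0],0],
  ],
)

```text
clock: 17.23
position: [0.6438, -0.0953, 0.3039]
orientation: [0.037, 0.144, 0.989, -0.007]
ft_force: [0.3, 0.5, -3.2]
grip_width: 0.0367
```

```bash
python3 -c "
from h import *
to(.5775,.1885,.30)
plan((.5775,.1885,.31),[.5,.8,1,1,1,1,1,1,1,.9,.7,.5,.3,.2,.1],[0]*15)"
```

```text
pos [ 0.6438 -0.0953  0.3039] tool shift [ 0.1442  0.2532 -0.0079] rows 7.3 toolz [ 0.0721 -0.0247 -0.9971] F [ 0.3  0.5 -3.2] w 0.0367 q6 -1.52 t 17.23
[[0.0065, 0.0115, -0.0008], 0] 0.0133
[[0.0104, 0.0184, -0.0013], 0] 0.0212
[[0.013, 0.023, -0.0016], 0] 0.0265
[[0.013, 0.023, -0.0016], 0] 0.0265
[[0.013, 0.023, -0.0016], 0] 0.0265
[[0.013, 0.023, -0.0016], 0] 0.0265
[[0.013, 0.023, -0.0016], 0] 0.0265
[[0.013, 0.023, -0.0016], 0] 0.0265
[[0.013, 0.023, -0.0016], 0] 0.0265
[[0.0117, 0.0207, -0.0015], 0] 0.0239
[[0.0091, 0.0161, -0.0011], 0] 0.0186
[[0.0065, 0.0115, -0.0008], 0] 0.0133
[[0.0039, 0.0069, -0.0005], 0] 0.008
[[0.0026, 0.0046, -0.0003], 0] 0.0053
[[0.0013, 0.0023, -0.0002], 0] 0.0027
```

move_arm(
  moves=[
    [[0.0065,0.0115,-0.001],0],
    [[0.0105,0.0185,-0.001],0],
    [[0.013,0.023,-0.001],0],
    [[0.013,0.023,-0.001],0],
    [[0.013,0.023,-0.001],0],
  ],
)

```text
clock: 17.65
position: [0.6155, 0.0165, 0.3013]
orientation: [0.036, 0.147, 0.988, -0.008]
ft_force: [-0.0, -0.0, -2.1]
grip_width: 0.0369
```

move_arm(
  moves=[
    [[0.013,0.023,-0.001],0],
    [[0.013,0.023,-0.001],0],
    [[0.012,0.021,-0.001],0],
    [[0.01,0.018,0],0],
    [[0.008,0.014,0],0],
  ],
)

```text
clock: 18.07
position: [0.583, 0.1369, 0.2934]
orientation: [0.03, 0.146, 0.989, -0.008]
ft_force: [-0.1, -1.1, -2.2]
grip_width: 0.0368
```

```bash
python3 -c "
from h import *
to(.5775,.1885,.30)"
```

```text
pos [0.583  0.1369 0.2934] tool shift [ 0.0197  0.0477 -0.0082] rows 1.3 toolz [ 0.0567 -0.0252 -0.9981] F [-0.1 -1.1 -2.2] w 0.0368 q6 -1.12 t 18.07
```

move_arm(
  moves=[
    [[0.005,0.011,-0.001],0],
    [[0.004,0.01,-0.001],0],
    [[0.003,0.008,-0.001],0],
    [[0.002,0.005,0],0],
    [[0.001,0.002,0],0],
  ],
)

```text
clock: 18.48
position: [0.5753, 0.1817, 0.2917]
orientation: [0.027, 0.145, 0.989, -0.009]
ft_force: [0.2, -0.9, -2.0]
grip_width: 0.0372
```

move_arm(
  moves=[
    [[0,0,0],0],
    [[0,0,0],0],
    [[0,0,0],0],
    [[0,0,0],0],
    [[0,0,0],0],
  ],
)

```text
clock: 18.9
position: [0.576, 0.18, 0.2916]
orientation: [0.027, 0.146, 0.989, -0.009]
ft_force: [0.0, 0.0, -1.5]
grip_width: 0.0373
```

```bash
python3 -c "
from h import *
to(.5775,.1885,.265)
for n,b in (('top',(110,110,300,250)),('side',(180,150,310,330))):
    c=arm.capture(n); overlay(c,[((.5775,.1885,.19,.072),(0,255,0)),((.5775,.1885,.25,.077),(0,255,255))],b,4 if n=='top' else 3.3,n+'10.png')"
```

```text
pos [0.576  0.18   0.2916] tool shift [0.0025 0.0089 0.0264] rows 0.7 toolz [ 0.0502 -0.0264 -0.9984] F [ 0.   0.  -1.5] w 0.0373 q6 -1.05 t 18.9
```

View pics/side10.png

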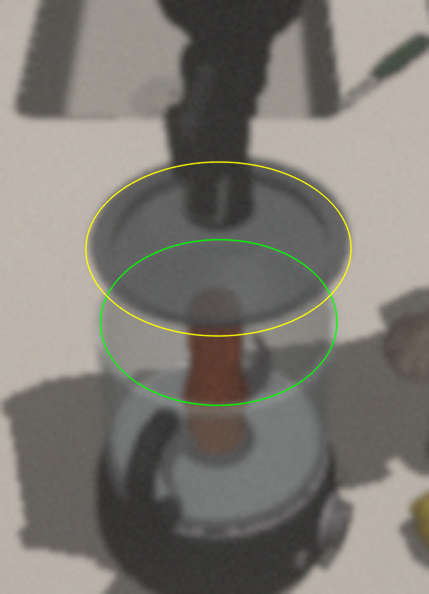

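View pics/top10.png

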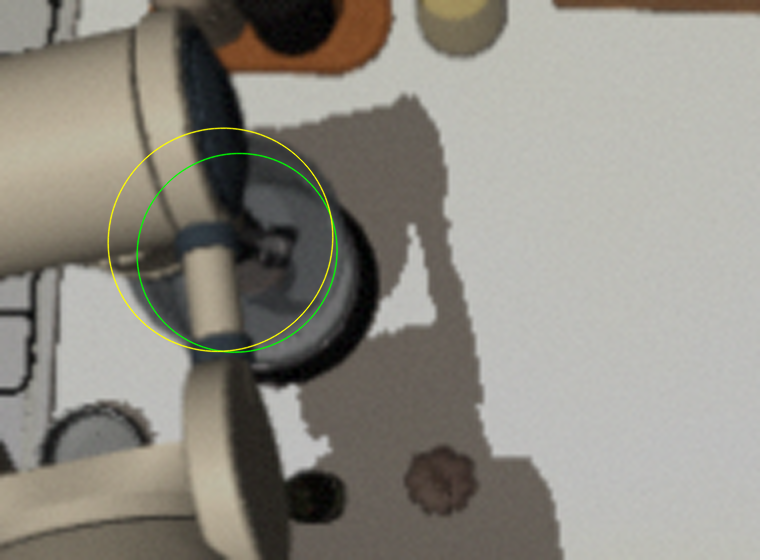

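```bash
python3 -c "
from h import *
plan((.5775,.1885,.252),[.5,.9,1,1,1,1,.8,.5,.2,.1],[0]*10)"
```

```text
[[0.0002, 0.0006, 0.0028], 0] 0.0029
[[0.0004, 0.0012, 0.0051], 0] 0.0052
[[0.0005, 0.0013, 0.0056], 0] 0.0058
[[0.0005, 0.0013, 0.0056], 0] 0.0058
[[0.0005, 0.0013, 0.0056], 0] 0.0058
[[0.0005, 0.0013, 0.0056], 0] 0.0058
[[0.0004, 0.001, 0.0045], 0] 0.0046
[[0.0002, 0.0006, 0.0028], 0] 0.0029
[[0.0001, 0.0003, 0.0011], 0] 0.0012
[[0.0, 0.0001, 0.0006], 0] 0.0006
```

move_arm(
  moves=[
    [[0.0004,0.001,0.004],0],
    [[0.0006,0.002,0.009],0],
    [[0.0007,0.0025,0.01],0],
    [[0.0006,0.002,0.009],0],
    [[0.0003,0.001,0.005],0],
  ],
)

```text
clock: 19.42
position: [0.5783, 0.1883, 0.2516]
orientation: [0.027, 0.146, 0.989, -0.009]
ft_force: [0.8, -0.3, -1.7]
grip_width: 0.037
```

move_arm(
  moves=[
    [[0,0,0],0],
    [[0,0,0],0],
    [[0,0,0],0],
    [[0,0,0],0],
    [[0,0,0],0],
  ],
)

```text
clock: 19.83
position: [0.5776, 0.1886, 0.2492]
orientation: [0.026, 0.146, 0.989, -0.01]
ft_force: [-0.1, 0.1, -1.1]
grip_width: 0.0369
```

```bash
python3 -c "
from h import *
to(.5772,.1882,.245)
for n,b in (('top',(110,110,300,250)),('side',(180,170,310,290))):
    c=arm.capture(n); overlay(c,[],b,4 if n=='top' else 5,n+'11.png')"
```

```text
pos [0.5776 0.1886 0.2492] tool shift [ 0.0005 -0.0004  0.0042] rows 0.1 toolz [ 0.0483 -0.0268 -0.9985] F [-0.1  0.1 -1.1] w 0.0369 q6 -1.03 t 19.83
```

View pics/side11.png

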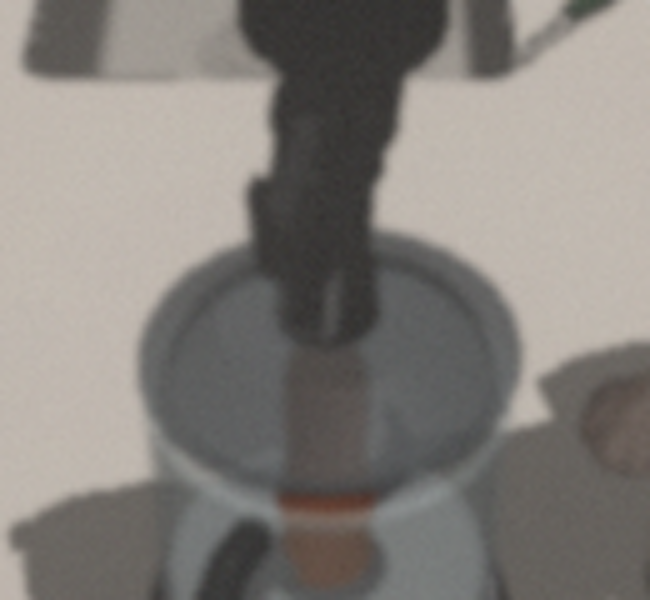

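move_arm(
  moves=[
    [[0,0,0.002],0],
    [[0,0,0.0025],0],
    [[0,0,0.0025],0],
    [[0,0,0.0015],0],
    [[0,0,0],0],
  ],
)

```text
clock: 20.35
position: [0.5783, 0.1882, 0.2406]
orientation: [0.027, 0.146, 0.989, -0.009]
ft_force: [-0.8, -0.5, -1.3]
grip_width: 0.037
```

```bash
python3 -c "
from h import *
to(.5776,.1884,.2356)"
```

```text
pos [0.5783 0.1882 0.2406] tool shift [ 0.001  -0.      0.0049] rows 0.1 toolz [ 0.0498 -0.0265 -0.9984] F [-0.8 -0.5 -1.3] w 0.037 q6 -1.03 t 20.35
```

move_arm(
  moves=[
    [[0,0,0.0015],0],
    [[0,0,0.0015],0],
    [[0,0,0.0015],0],
    [[0,0,0.001],0],
    [[0,0,0],0],
  ],
)

```text
clock: 20.77
position: [0.578, 0.1887, 0.2356]
orientation: [0.026, 0.146, 0.989, -0.009]
ft_force: [-0.9, 0.1, 0.1]
grip_width: 0.0369
```

```bash
python3 -c "
from h import *
to(.5776,.1884,.2356)
c=arm.capture('side'); overlay(c,[],(180,170,310,290),5,'side12.png')"
```

```text
pos [0.578  0.1887 0.2356] tool shift [ 0.0003 -0.0004 -0.    ] rows 0.0 toolz [ 0.0496 -0.0253 -0.9984] F [-0.9  0.1  0.1] w 0.0369 q6 -1.03 t 20.77
```

View pics/side12.png

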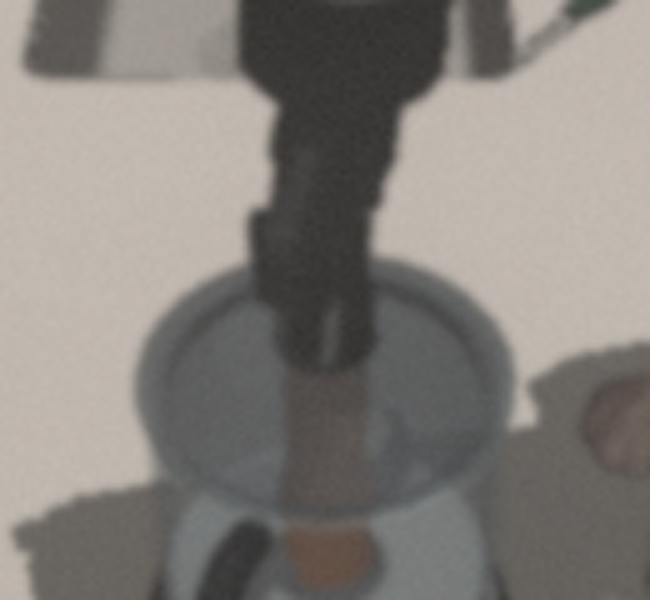

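move_arm(
  moves=[
    [[0,0,0.001],0],
    [[0,0,0.001],0],
    [[0,0,0.001],0],
    [[0,0,0.0005],0],
    [[0,0,0],0],
  ],
)

```text
clock: 21.23
position: [0.5781, 0.1887, 0.2356]
orientation: [0.028, 0.146, 0.989, -0.008]
ft_force: [0.1, -0.7, 0.7]
grip_width: 0.0367
```

```bash
python3 -c "
from h import *
to(.5776,.1884,.2356)"
```

```text
pos [0.5781 0.1887 0.2356] tool shift [ 0.0004 -0.0004 -0.    ] rows 0.0 toolz [ 0.0525 -0.0249 -0.9983] F [ 0.1 -0.7  0.7] w 0.0367 q6 -1.03 t 21.23
```

move_arm(
  moves=[
    [[0,0,0],0],
    [[0,0,0],0],
    [[0,0,0],0],
    [[0,0,0],0],
    [[0,0,0],0],
  ],
  claw=1,
)

```text
clock: 21.65
position: [0.5785, 0.1887, 0.2351]
orientation: [0.028, 0.146, 0.989, -0.008]
ft_force: [0.2, 0.7, 0.2]
grip_width: 0.0854
```

move_arm(
  moves=[
    [[0,0,-0.005],0],
    [[-0.001,0,-0.01],0],
    [[-0.001,0,-0.02],0],
    [[-0.001,0,-0.025],0],
    [[-0.001,0,-0.025],0],
  ],
)

```text
clock: 22.07
position: [0.5757, 0.189, 0.3202]
orientation: [0.023, 0.146, 0.989, -0.01]
ft_force: [1.1, 0.9, 0.9]
grip_width: 0.0853
```

move_arm(
  moves=[
    [[0.02,-0.01,-0.02],0],
    [[0.03,-0.02,-0.01],0],
    [[0.03,-0.02,-0.01],0],
    [[0.03,-0.02,0],0],
    [[0.02,-0.01,0],0],
  ],
)

```text
clock: 22.48
position: [0.427, 0.1508, 0.3647]
orientation: [0.03, 0.146, 0.989, -0.008]
ft_force: [0.7, 0.1, 1.4]
grip_width: 0.0854
```

```bash
python3 -c "
from h import *
to(.5776,.1884,.2356)
P=(.5775,.1885)
for n,b in (('top',(120,110,300,250)),('side',(190,170,310,330))):
    c=arm.capture(n); overlay(c,[((*P,.19,.077),(0,255,0)),((*P,.244,.019),(0,255,255))],b,4 if n=='top' else 3.7,n+'13.png')"
```

```text
pos [0.427  0.1508 0.3647] tool shift [-0.1251  0.0803  0.1366] rows 5.0 toolz [ 0.0574 -0.0239 -0.9981] F [0.7 0.1 1.4] w 0.0854 q6 -1.04 t 22.48
```

View pics/side13.png

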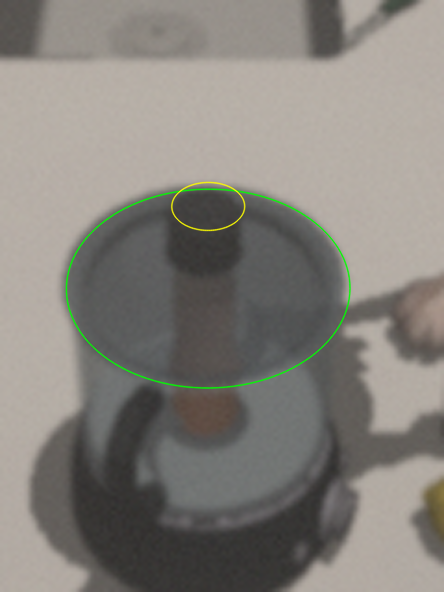

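View pics/top13.png

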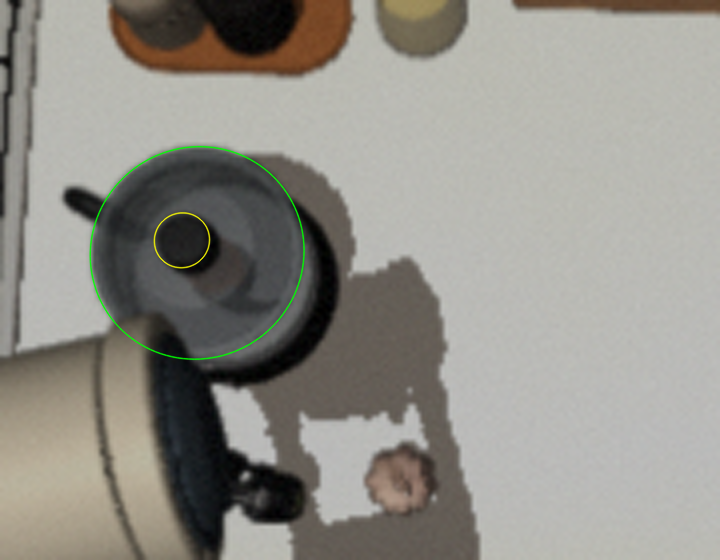

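move_arm(
  moves=[
    [[0,0,0],0],
    [[0,0,0],0],
    [[0,0,0],0],
    [[0,0,0],0],
    [[0,0,0],0],
  ],
)

```text
clock: 23.0
position: [0.429, 0.1516, 0.3674]
orientation: [0.032, 0.146, 0.989, -0.007]
ft_force: [-0.0, -0.3, 0.1]
grip_width: 0.0855
```

```bash
python3 -c "
from h import *
to(.5776,.1884,.2356); print(arm.sign_off())"
```

```text
pos [0.429  0.1516 0.3674] tool shift [-0.1228  0.0787  0.1398] rows 5.1 toolz [ 0.0611 -0.0228 -0.9979] F [-0.  -0.3  0.1] w 0.0855 q6 -1.04 t 23.0
the job is handed in; nothing more can be done
None
```

The blade is home on the shaft and the lid is on the bowl. I let go and handed the job in at 23.0 s. The sign-off gives no verdict.

- **Blade:** I turned it about 1.1 rad on the shaft. The highest wrist force I read was about 28 N (25 N of it vertical), though I only get a reading at the end of each move. It then slid down about 22 mm into the keyways and stood on the collar. A later side view showed the hub top at the height expected when home.
- **Lid:** It went into the bowl's mouth with almost no force and stopped at the expected height (tool at 0.2356 m). After release its flange and knob lined up with the expected circles in the top view. In the side view it looked level, about 2 mm off in x.
- **Side-camera offset:** That 2 mm matches an offset the side camera showed for the bowl and blade too. I took it as calibration error, so centring was judged mainly from the top camera.
- **Tool lean:** The tool drifted 0.05–0.08 rad off vertical during the work, and the moves could not correct that. I took care to grip so the parts stayed upright, and both were free to settle when released.
- **Other items:** I never came near the garlic, lemon, spice jar or peeler. I did not measure their positions again at the end.

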